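# Hook the red weight out of its deep well

### The arm

A 7-joint arm with a two-finger parallel gripper is mounted at the origin on a cart in front of the work surface, level with it; the furniture and walls round the work are solid. World frame = base frame: x ahead of the robot, y to its left, z up, the work surface at z = 0. Lengths are in mm, angles in rad, forces in N, time in s.
With the tool pointing down it reaches from about 400 to 875 mm from the base axis. Payload 4.4 kg.
Tool frame: the origin (TCP) lies at the very end of the fingers, on their centre line; the grasp point (between the pads) lies 19 mm behind it (ctrl.grip_depth is the distance from the TCP to the grasp point, in mm); z points along the fingers, x is the direction in which the jaws open and shut, and the axes are right-handed (so a half turn about z gives the same grasp; the last joint's range is limited). The gripper opens to 85 mm and grips with 20 to 120 N. Pads are 22 mm wide; open, the fingers measure 114 mm over their backs; the gripper's body (76 mm by 85 mm) begins 54 mm behind the grasp point. The pads swing forward as they close: fully open they stand 13 mm farther back than shut.
Start: joints at [1.149, 0.628, 0.038, 1.517, -0.027, 0.996, -0.02], TCP at [226.449, -609.293, 231.313] pointing down, gripper open.
Joint ranges: [-3.06, 3.06], [-0.37, 2.12], [-1.25, 1.32], [0.18, 2.47], [-1.1, 4.24], [0.23, 1.98], [-2.94, 2.94]. Speed limits (rad/s): [2.57, 2.57, 3.14, 3.14, 3.14, 3.14, 3.14].

### API

Orientations are given as [roll, pitch, yaw] about the fixed x, y, z axes, in that order (R = Rz(yaw) Ry(pitch) Rx(roll)).
In Python, from cell import ctrl gives the robot as it stands.
- The arm moves only by the shell command python3 -m creep 'ROWS'. ROWS is JSON, a list of rows, each an object with "hand": the opening, from 0 (shut) to 1 (fully open); "travel": the shift along the tool's x, y, z in cm, a list of three; "angular": the turn, a rotation vector about the tool's x, y, z in degrees, a list of three. In form: [{"hand": hand, "travel": [tx, ty, tz], "angular": [rx, ry, rz]}, ...]. A call has 1 to 20 rows; each row is the pose to reach, as a shift and turn from the pose measured when the call began, along the tool's axes at that moment; what a row does not reach only later rows make up. A row lasts 1/10 s, in which the tool goes at most 50 mm and 8.59 degrees, less where a joint would pass 70% of its speed; a pose out of reach is approached as far as the arm can. A call with a gripper value outside its range is refused whole. The fingers move at their own pace and stop on an object; the grip force is fixed at half the most. Time passes only in rows, so rows that repeat a pose let the fingers close. It gives the time, the measured TCP pose, the force and the opening at its end, in the units of the state.
- ctrl.read_state(): the state, without advancing time (a new reading comes with each control period).
- ctrl.get_image(name): name is "scene" or "top" or "wrist"; returns a dict with "frame" (384x512x3 uint8, red, green, blue), "fx", "fy", "cx", "cy" (pixels), "origin" and "orientation" of the camera in the world. Camera axes: x right, y down, z forward; pixel columns grow to the right and rows downward; lengths in mm; the calibration is good to about 2 mm. A picture is of the moment at which its call begins. There is no depth.
- ctrl.finish_job(): hands the job in, once; it reports no verdict.
Trained networks look in the newest picture that a camera, given by its name, has taken for a name from the list of things; names that differ only in an ending like _2 or _b are one class to them, and where a whole thing is asked for, a point or a joint stands for the part that bears it (a point fixed in the world has none). Each returns a list of dicts, best first, with "confidence" (0 to 1); they miss things now and then, are a little off and sometimes report something else, mostly with a low value. They report only what shows in the picture. A call takes as long as a camera call.
- ctrl.regions_of(camera, thing): "region" (384x512 bool, what is visible of it).
- ctrl.spot_point(camera, thing): "at" ([x, y, z] in mm, in world coordinates, good to about 4 mm: a listed point, or the origin of a listed thing).
The state is a dict: "clock": time; "qpos": joint angles; "qd": joint speeds; "tau": joint torques, N m; "eef_pos": TCP position; "tool_rot": TCP orientation; "force": force on the tool from outside, world axes, zero at the start; "torque": the same for the moment, N m; "width": finger opening in mm.
Only numpy, scipy, OpenCV 4.12 (cv2) and the standard library are available. Lean on these libraries where they do the work, as an engineer would, in place of code of your own. Each camera call takes 0.05 s, during which the arm holds its last target. There are 200 camera calls.

### The job

The red paperweight with a wire handle stands at the bottom of one of the two deep wells of the plywood block, too narrow for the gripper. Take the orange-handled hook picker from its stand, lift the red weight out with the hook, set it upright in the middle of the yellow note pad, unhook, and hang the picker upright in its stand again as you found it. The gripper itself must not touch the weight.

Things in the scene. Friction and masses are not known exactly. Their poses are not given: they have to be found in the camera images.
- picker_grip (a point): Centre of the picker's upright orange handle, 30 (x) by 26 (y) by 56 mm tall; grip across y. Frame: z up, x where the hook's toe points. Loose, 0.15 kg. Its black guard, 76 x 60 x 6 mm, underside 34 mm below this point, rests on a fixed grey stand 128 mm high; the hook hangs through a 44 (x) by 30 mm opening there, centred below the handle and turned alike.
- picker_hook (a point): Where the bar to be lifted lies in the hook: 138.5 mm straight below picker_grip, same axes. From here: 5 mm steel shaft rising at x = -9 mm; level 5 mm toe from x = -9 to +8 mm, its top 2.5 and underside 7.5 mm below; upturned tip at x = +8 mm (outer face +10.5), its top 6.5 mm above.
- red_weight: Loose red enamelled paperweight, 0.25 kg, steel wire handle (a like blue one stands in the other well). Origin: centre of underside, z up. Base 46 x 46 x 18 mm. Handle: upright arch of 5 mm bar in the y-z plane, legs at y = +-17 mm, crossbar along y with its centre 47.5 mm above the origin at mid-span (underside 45), 5.5 mm lower at the legs. The toe goes under it along x.
- well_block: Fixed plywood block, 92 (x) by 144 (y) by 130 mm high. Origin: centre of underside; -x face, with a 20 mm viewing slot per well, looks to the robot. Two wells at y = +-34 mm, each 76 (x) by 60 mm inside, floor 6 mm and rim 130 mm above the bench. Each weight stands 6 to 12 mm to +x of its well's middle, its axes like the block's within 5 degrees, so the hook goes down on the -x side of its handle.
- note_pad: Fixed yellow note pad, 78 x 78 x 12 mm, lying flat. Origin: centre of the underside (top 12 mm above).

How it is judged (in metres and radians):
On the way:
1. the red weight is lifted clear above the block's rim (height (world z) of red_weight above 0.132 m), for 0.2 s.
At the end, for the whole second after the job is handed in: The red weight stands upright (within 6 degrees) and still on the note pad, its centre within 22 mm of the pad's centre; the picker hangs upright (within 6 degrees) in its stand, its handle within 20 mm of where it was at the start (horizontal distance between red_weight and note_pad below 0.022 m and z of red_weight in the frame of note_pad between 0.008 and 0.016 m and angle between each of red_weight, picker_grip's own z axis and vertical below 0.1 rad and linear speed of red_weight below 0.02 m/s and distance of picker_grip from where it was at the start of the episode below 0.02 m); the robot touches nothing.
It fails at once if the gripper touches the red weight (contact force between any of the fingers, the arm and red_weight above 0.5 N).
It also fails if it takes over 56 s, if anything falls off the work surface, if the arm or the gripper's body presses on something with over 40 N, if the wrist force passes 120 N, or if a joint passes its speed limit or range.

## Working session

There is one attempt and no reset: what is moved stays moved. The work goes in short steps, Python scripts to look and compute and a shell command to move; the robot and the scene stay as the last step left them, time stands still between calls to the robot, and variables do not carry over. Pictures are saved under pics/ and viewed, about 8 in all and at most 12, crops included, and the job is handed in when it is done.

```bash
ls; mkdir -p pics; python3 - <<'E'
from cell import ctrl
import cv2,numpy as np
s=ctrl.read_state();print(s)
ims=[]
for c in ["scene","top"]:
    d=ctrl.get_image(c);print(c,{k:np.round(d[k],3).tolist() for k in d if k!='frame'})
    cv2.imwrite(f"pics/{c}0.png",cv2.cvtColor(d['frame'],cv2.COLOR_RGB2BGR))
    for t in ["picker_grip","picker_hook","red_weight","well_block","note_pad"]:
        print(c,t,[(np.round(r['at'],1).tolist(),round(r['confidence'],2)) for r in ctrl.spot_point(c,t)][:3])
E
```

```text
pics
{'clock': 0.0, 'qpos': array([ 1.14917928,  0.62936397,  0.03844252,  1.51837375, -0.02699614,
        0.99630671, -0.01999928]), 'qd': array([ 0.00099939,  0.00130768,  0.00041687, -0.00036199, -0.00220371,
        0.00075964,  0.00115452]), 'tau': array([ 6.23915912e-04, -5.63393712e+01,  1.22600421e+00, -1.93445367e+01,
        1.09008720e-02,  1.04713239e-02,  3.32365653e-05]), 'eef_pos': array([ 226.23640851, -608.68227609,  230.37570991]), 'tool_rot': array([ 3.14156239e+00,  1.93347043e-03, -1.21497707e+00]), 'force': array([-0.58873128,  0.57535555, -0.52244303]), 'torque': array([-0.01063017,  0.00277207,  0.01566527]), 'width': 85.59973310203914}
scene {'fx': 422.015, 'fy': 422.015, 'cx': 249.785, 'cy': 189.821, 'origin': [180.302, 408.521, 684.608], 'orientation': [-2.228, -0.012, -2.593]}
scene picker_grip []
scene picker_hook [([522.2, -426.2, 24.5], 0.87)]
scene red_weight [([522.1, -426.6, 160.1], 0.5)]
scene well_block [([619.7, -34.1, 0.3], 0.77)]
scene note_pad [([517.7, -213.6, -1.8], 0.91)]
top {'fx': 400.317, 'fy': 400.317, 'cx': 264.036, 'cy': 192.28, 'origin': [421.275, -228.205, 959.276], 'orientation': [-2.964, 0.021, -1.586]}
top picker_grip [([519.1, -425.6, 160.6], 0.65)]
top picker_hook []
top red_weight [([631.9, 0.9, 8.6], 0.57)]
top well_block [([627.8, -29.6, -0.1], 0.86)]
top note_pad []
```

```bash
python3 - <<'E'
import cv2,numpy as np
a=cv2.imread("pics/scene0.png");b=cv2.imread("pics/top0.png")
cv2.imwrite("pics/a.png",cv2.resize(a,(800,600),interpolation=cv2.INTER_CUBIC));cv2.imwrite("pics/b.png",cv2.resize(b,(800,600),interpolation=cv2.INTER_CUBIC))
E
```

```text
(no output)
```

View pics/a.png

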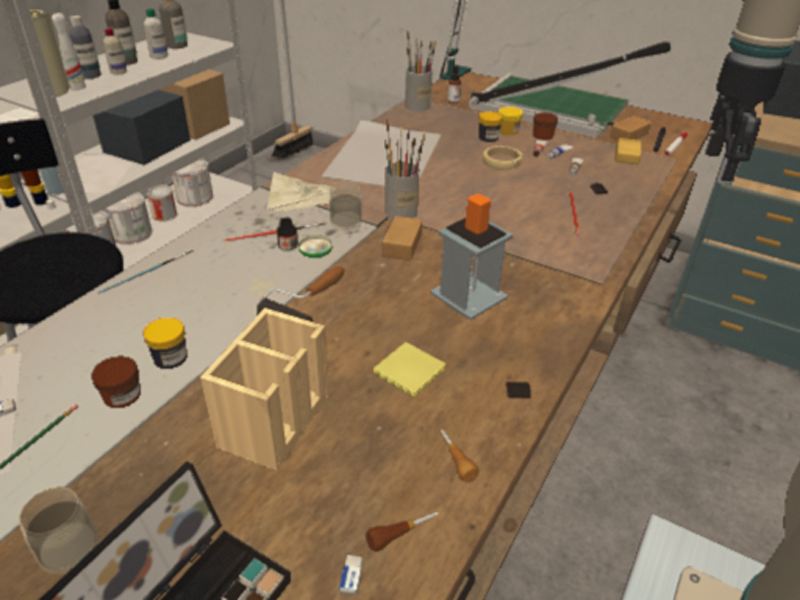

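View pics/b.png

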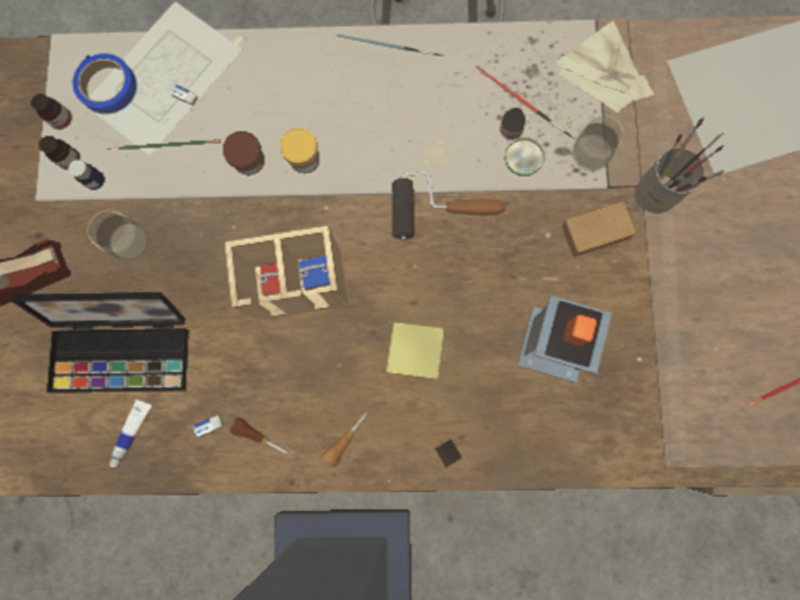

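The scene view shows the block, the pad and the picker in its stand. The top view shows the red weight in the left (+y) well at about (268,280) and the handle at about (584,328), both at 800 px scale. Next I fit poses from the silhouettes.

```bash
cat > h.py <<'E'
import numpy as np,cv2
from scipy.optimize import minimize
from scipy.spatial.transform import Rotation as R
def project(d,P):
    c=(np.atleast_2d(P)-d['origin'])@R.from_euler('xyz',d['orientation']).as_matrix()
    return np.c_[d['fx']*c[:,0]/c[:,2]+d['cx'],d['fy']*c[:,1]/c[:,2]+d['cy']]
def ray(d,uv,z):
    v=R.from_euler('xyz',d['orientation']).apply([(uv[0]-d['cx'])/d['fx'],(uv[1]-d['cy'])/d['fy'],1])
    return d['origin']+v*(z-d['origin'][2])/v[2]
def box(sx,sy,z0,z1):
    return np.array([[a*sx/2,b*sy/2,z] for a in(-1,1) for b in(-1,1) for z in(z0,z1)])
def place(P,q): # q=x,y,yaw
    return R.from_euler('z',q[2]).apply(P)+[q[0],q[1],0]
def sil(d,boxes,q):
    m=np.zeros((384*4,512*4),np.uint8)
    for b in boxes:
        h=cv2.convexHull(((project(d,place(b,q))+.5)*4).astype(np.float32)).astype(np.int32)
        cv2.fillConvexPoly(m,h,1)
    return cv2.resize(m.astype(np.float32),(512,384),interpolation=cv2.INTER_AREA)
def fit(obs,boxes,q0):
    def cost(q):
        c=0
        for d,m in obs:
            s=sil(d,boxes,q);c+=1-np.minimum(s,m).sum()/np.maximum(s,m).sum()
        return c/len(obs)
    best=None
    for dy in(-.2,0,.2):
        x=np.array([q0[0],q0[1],q0[2]+dy])
        r=minimize(cost,x,method='Nelder-Mead',options=dict(initial_simplex=[x,x+[8,0,0],x+[0,8,0],x+[0,0,.15]],xatol=.02,fatol=1e-5))
        if best is None or r.fun<best.fun:best=r
    return best.x,best.fun
E
python3 - <<'E'
from h import *
from cell import ctrl
import pickle
D={c:ctrl.get_image(c) for c in("scene","top")}
pickle.dump(D,open('D.pkl','wb'))
M={}
for t in("well_block","note_pad","picker_grip","red_weight"):
    for c in D:
        r=ctrl.regions_of(c,t)
        if r: M[t,c]=r[0]['region'];print(t,c,round(r[0]['confidence'],2),r[0]['region'].sum(),np.argwhere(r[0]['region']).mean(0)[::-1])
pickle.dump(M,open('M.pkl','wb'))
f=lambda m:m.astype(np.float32)
def go(t,boxes,q0):
    for cs in(("scene",),("top",),("scene","top")):
        o=[(D[c],f(M[t,c])) for c in cs if (t,c) in M]
        if o:
            q,e=fit(o,boxes,q0);print(t,cs,np.round(q[:2],1),round(np.degrees(q[2]),1),round(e,3))
go("note_pad",[box(78,78,0,12)],[518,-214,0])
go("well_block",[box(92,144,0,130)],[624,-32,.13])
go("picker_grip",[box(30,26,134,190),box(76,60,128,134)],[519,-425,0])
go("picker_grip",[box(30,26,134,190),box(76,60,128,134)],[519,-425,1.4])
# crops
a=D['scene']['frame'][115:210,270:340];b=D['top']['frame'][140:205,140:225];e=D['top']['frame'][185:250,325:400]
im=np.hstack([cv2.resize(x[...,::-1],None,fx=390/x.shape[0],fy=390/x.shape[0],interpolation=cv2.INTER_CUBIC) for x in(a,b)])
cv2.imwrite('pics/c1.png',cv2.resize(im,(800,int(im.shape[0]*800/im.shape[1]))));print(im.shape)
E
```

```text
well_block scene 0.91 6062 [170.47179149 247.27614649]
well_block top 0.96 2987 [182.29327084 175.0398393 ]
note_pad scene 0.6 867 [261.25490196 235.76931949]
note_pad top 0.79 987 [266.27659574 223.76595745]
picker_grip scene 0.66 619 [305.40387722 141.87399031]
picker_grip top 0.58 1081 [367.32192414 213.18593895]
red_weight top 0.71 210 [172.64761905 179.24285714]
note_pad ('scene',) [ 519.5 -214.1] -7.6 0.113
note_pad ('top',) [ 515.1 -215.5] -8.1 0.107
note_pad ('scene', 'top') [ 517.9 -215.2] -8.4 0.114
well_block ('scene',) [626.4 -33.8] 7.9 0.02
well_block ('top',) [622.3 -32.9] 6.9 0.212
well_block ('scene', 'top') [624.5 -32.7] 7.4 0.126
picker_grip ('scene',) [ 525.4 -429.6] -23.2 0.149
picker_grip ('top',) [ 522.1 -426.3] -19.3 0.052
picker_grip ('scene', 'top') [ 522.6 -426.2] -19.5 0.105
picker_grip ('scene',) [ 524.7 -425. ] 40.2 0.199
picker_grip ('top',) [ 522.2 -425.5] 89.7 0.285
picker_grip ('scene', 'top') [ 524.2 -425.1] 54.0 0.252
(390, 797, 3)
```

View pics/c1.png

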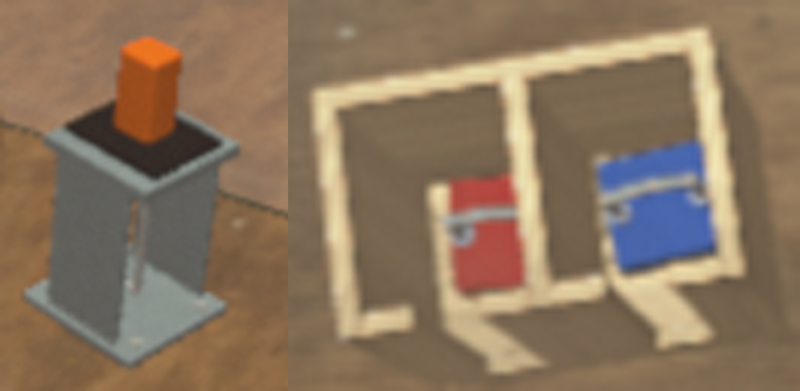

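The left crop shows the hook's shaft inside the stand at crop (140,240), which is about pixel (304,173). The right crop shows the red handle with its bar along the block's y axis. Projecting the hook for both candidate yaws will settle the toe direction.

```bash
python3 - <<'E'
from h import *
import pickle
D=pickle.load(open('D.pkl','rb'));M=pickle.load(open('M.pkl','rb'))
d=D['scene'];print(d['frame'][140:192:3,296:312].mean(2).astype(int))
L=np.array([[-9,0,120],[-9,0,60],[-9,0,18.5],[8,0,18.5],[8,0,30]])
for a in(-19.5,160.5): print(a,np.round(project(d,place(L,[523,-426,np.radians(a)])),1).tolist())
# red weight in top: centroid of red, crossbar grey
t=D['top'];m=M['red_weight','top'];ys,xs=np.where(m);print(xs.min(),xs.max(),ys.min(),ys.max())
# predicted well middle and crossbar for offset 9
q=[625,-33,np.radians(7.5)]
for off in(6,9,12):
  for yo in(-6,0,6):
    P=place(np.array([[off,34+yo+s*17,z] for s,z in((-1,48),(0,53.5),(1,48))]),q);print(off,yo,np.round(P[1],1),np.round(project(t,P),1).tolist())
E
```

```text
[[ 67  56  78  86  84  85  84  87  87  85  88  83  80  77  76  77]
 [ 45  60  78  83  84  84  86  86  86  86  85  80  76  79  78  75]
 [ 44  47  58  69  81  85  85  85  85  88  82  78  79  78  77  70]
 [ 46  45  43  43  43  46  46  54  65  69  66  62  50  47  45  45]
 [ 75  52  41  42  44  45  44  45  44  42  44  45  44  43  47  42]
 [145 145 146 137 125  96  60  44  41  42  44  44  44  43  41  43]
 [ 93  98 112 127 143 148 149 149 143 129  97  81  82 118 130 128]
 [ 95  95  95  94  93  96  99 109 125 128 118 102  91  87  88  90]
 [ 94  95  95  96  97  89  97 101 100  96  90  91  93  94  96  97]
 [ 95  95  96  96  96  92  93  94 109 108  98  94  93  94  94  93]
 [ 96  95  95  95  94 105 102  95 107 102  94  95  94  95  96  95]
 [ 95  95  95  94  88  96 101 101 107  97  93  95  95  93  94  94]
 [ 95  95  95  96 100 112 111 112 106  98  93  94  93  94  94  93]
 [ 96  95  94  93 107 135 134 118 111 125 116  99  92  92  91  93]
 [ 96  96  94  89 113 137 126 113 124 141 147 146 145 144 137 120]
 [ 94  95  96 100 129 137 128 118 135 143 142 145 143 144 144 143]
 [ 94  94  93 104 134 142 14
[... 259 characters left out ...]
5.2], [303.3, 181.7]]
167 179 170 189
6 -6 [627.3  -4.5  53.5] [[182.6, 175.1], [174.8, 175.6], [168.2, 177.2]]
6 0 [626.5   1.5  53.5] [[180.0, 175.5], [172.3, 176.0], [165.7, 177.6]]
6 6 [625.7   7.4  53.5] [[177.5, 175.8], [169.7, 176.4], [163.1, 178.0]]
9 -6 [630.3  -4.1  53.5] [[182.4, 173.9], [174.7, 174.4], [168.1, 176.0]]
9 0 [629.5   1.9  53.5] [[179.9, 174.2], [172.1, 174.8], [165.5, 176.4]]
9 6 [628.7   7.8  53.5] [[177.4, 174.6], [169.6, 175.2], [163.0, 176.7]]
12 -6 [633.2  -3.7  53.5] [[182.3, 172.6], [174.5, 173.2], [167.9, 174.7]]
12 0 [632.5   2.3  53.5] [[179.8, 173.0], [172.0, 173.5], [165.4, 175.1]]
12 6 [631.7   8.2  53.5] [[177.2, 173.4], [169.4, 173.9], [162.9, 175.5]]
```

The shaft at column 304–305 fits yaw −19.5°, so the toe points toward +x. I add a helper for the shifts and move above the handle.

```bash
cat >> h.py <<'E'
def shift(p,yaw_deg):
    from cell import ctrl
    s=ctrl.read_state();r=R.from_euler('xyz',s['tool_rot'])
    t=R.from_euler('xyz',[180,0,yaw_deg],degrees=True)
    print('travel cm',np.round(r.inv().apply(np.array(p)-s['eef_pos'])/10,2).tolist(),'angular',np.round(np.degrees((r.inv()*t).as_rotvec()),2).tolist(),'clock',s['clock'])
E
python3 - <<'E'
from h import *
shift([522.5,-426,225],-109.5)
E
python3 -m creep '[{"hand":1,"travel":[-6.8,-34.1,0.5],"angular":[0,0,40]},{"hand":1,"travel":[-6.8,-34.1,0.5],"angular":[0,0,40]},{"hand":1,"travel":[-6.8,-34.1,0.5],"angular":[0,0,40]},{"hand":1,"travel":[-6.8,-34.1,0.5],"angular":[0,0,40]},{"hand":1,"travel":[-6.8,-34.1,0.5],"angular":[0,0,40]},{"hand":1,"travel":[-6.8,-34.1,0.5],"angular":[0,0,40]},{"hand":1,"travel":[-6.8,-34.1,0.5],"angular":[0,0,40]},{"hand":1,"travel":[-6.8,-34.1,0.5],"angular":[0,0,40]},{"hand":1,"travel":[-6.8,-34.1,0.5],"angular":[0,0,40]},{"hand":1,"travel":[-6.8,-34.1,0.5],"angular":[0,0,40]},{"hand":1,"travel":[-6.8,-34.1,0.5],"angular":[0,0,40]},{"hand":1,"travel":[-6.8,-34.1,0.5],"angular":[0,0,40]}]'
python3 - <<'E'
from h import *
from cell import ctrl
d=ctrl.get_image('wrist');print(d['origin'],d['orientation'],d['fx'],d['cx'],d['cy'])
im=cv2.cvtColor(d['frame'],cv2.COLOR_RGB2BGR).copy()
for b in(box(30,26,134,190),box(76,60,128,134)):
    for p in project(d,place(b,[522.5,-426,np.radians(-19.5)])): cv2.circle(im,(int(p[0]),int(p[1])),3,(0,255,0),1)
cv2.imwrite('pics/w1.png',im)
print([(r['at'],r['confidence']) for r in ctrl.spot_point('wrist','picker_grip')])
shift([522.5,-426,145],-109.5)
E
```

```text
travel cm [-6.87, -34.13, 0.63] angular [-0.0, 0.0, 39.88] clock 1.1
clock: 2.3
eef_pos: [521.0, -428.2, 226.6]
tool_rot: [-3.142, -0.001, -1.916]
force: [1.2, -0.9, -0.2]
width: 85.4
[ 597.35342012 -454.97458868  368.88054012] [ 2.81744752e+00 -7.61605827e-04 -1.91504452e+00] 300.4529194868904 254.6531517592919 189.07737714473927
[([525.2, -427.4, 162.2], 0.77)]
travel cm [-0.19, -0.03, 8.15] angular [-0.01, -0.01, -0.22] clock 2.4
```

View pics/w1.png

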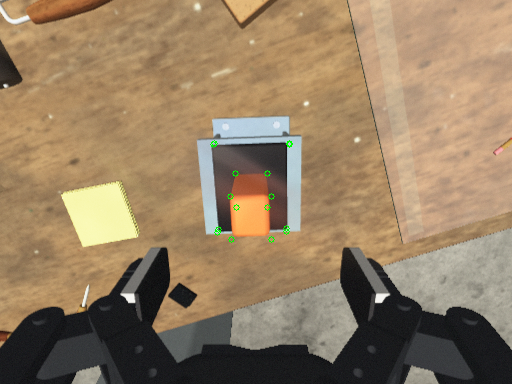

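The model's corners lie within about 4 px of the handle (columns 231–271, bottom row 236) and the guard, so the picker sits about 2 mm further along its +x. I descend and grip.

```bash
python3 - <<'E'
from h import *
shift([524,-426.7,147],-109.5)
E
python3 -m creep '[{"hand":1,"travel":[-0.2,-0.2,1],"angular":[0,0,0]},{"hand":1,"travel":[-0.2,-0.2,3],"angular":[0,0,0]},{"hand":1,"travel":[-0.2,-0.2,5],"angular":[0,0,0]},{"hand":1,"travel":[-0.2,-0.2,7],"angular":[0,0,0]},{"hand":1,"travel":[-0.2,-0.2,7.9],"angular":[0,0,0]},{"hand":1,"travel":[-0.2,-0.2,7.9],"angular":[0,0,0]},{"hand":1,"travel":[-0.2,-0.2,7.9],"angular":[0,0,0]},{"hand":0.2,"travel":[-0.2,-0.2,7.9],"angular":[0,0,0]},{"hand":0,"travel":[-0.2,-0.2,7.9],"angular":[0,0,0]},{"hand":0,"travel":[-0.2,-0.2,7.9],"angular":[0,0,0]},{"hand":0,"travel":[-0.2,-0.2,7.9],"angular":[0,0,0]},{"hand":0,"travel":[-0.2,-0.2,7.9],"angular":[0,0,0]},{"hand":0,"travel":[-0.2,-0.2,7.9],"angular":[0,0,0]}]'
```

```text
travel cm [-0.17, -0.2, 7.95] angular [-0.01, -0.01, -0.22] clock 2.4
clock: 3.7
eef_pos: [524.5, -426.7, 148.1]
tool_rot: [-3.14, -0.0, -1.915]
force: [-0.1, 0.8, 3.7]
width: 25.2
```

```bash
python3 -m creep '[{"hand":0,"travel":[0,0,-0.5],"angular":[0,0,0]},{"hand":0,"travel":[0,0,-2],"angular":[0,0,0]},{"hand":0,"travel":[0,0,-4.5],"angular":[0,0,0]},{"hand":0,"travel":[0,0,-8],"angular":[0,0,0]},{"hand":0,"travel":[0,0,-11.5],"angular":[0,0,0]},{"hand":0,"travel":[0,0,-14],"angular":[0,0,0]},{"hand":0,"travel":[0,0,-15.2],"angular":[0,0,0]},{"hand":0,"travel":[0,0,-15.2],"angular":[0,0,0]},{"hand":0,"travel":[0,0,-15.2],"angular":[0,0,0]}]'
python3 - <<'E'
from h import *
shift([608,-2,300],-82.5)
E
```

```text
clock: 4.6
eef_pos: [523.8, -426.0, 299.0]
tool_rot: [3.141, 0.0, -1.915]
force: [0.2, -0.0, -2.1]
width: 25.8
travel cm [-42.75, 6.37, -0.08] angular [0.03, 0.03, -27.21] clock 4.6
```

```bash
python3 -m creep '[{"hand":0,"travel":[-2,0.3,0],"angular":[0,0,-2]},{"hand":0,"travel":[-5,0.8,0],"angular":[0,0,-4]},{"hand":0,"travel":[-9,1.4,0],"angular":[0,0,-7]},{"hand":0,"travel":[-13,2,0],"angular":[0,0,-10]},{"hand":0,"travel":[-17,2.6,0],"angular":[0,0,-13]},{"hand":0,"travel":[-21,3.2,0],"angular":[0,0,-16]},{"hand":0,"travel":[-25,3.8,0],"angular":[0,0,-19]},{"hand":0,"travel":[-29,4.4,0],"angular":[0,0,-22]},{"hand":0,"travel":[-33,5,0],"angular":[0,0,-25]},{"hand":0,"travel":[-37,5.6,0],"angular":[0,0,-27.2]},{"hand":0,"travel":[-40,6,0],"angular":[0,0,-27.2]},{"hand":0,"travel":[-42,6.3,0],"angular":[0,0,-27.2]},{"hand":0,"travel":[-42.8,6.4,0],"angular":[0,0,-27.2]},{"hand":0,"travel":[-42.8,6.4,0],"angular":[0,0,-27.2]},{"hand":0,"travel":[-42.8,6.4,0],"angular":[0,0,-27.2]}]'
python3 - <<'E'
from h import *
from cell import ctrl
import pickle
s=ctrl.read_state();print(s['eef_pos'],s['tool_rot'])
W={}
for c in('wrist','scene','top'):
    W[c]=ctrl.get_image(c)
    for t in('red_weight','picker_hook','picker_grip','well_block'):
        print(c,t,[(np.round(r['at'],1).tolist(),round(r['confidence'],2)) for r in ctrl.spot_point(c,t)][:3])
pickle.dump(W,open('W.pkl','wb'))
cv2.imwrite('pics/w2.png',W['wrist']['frame'][...,::-1])
E
```

```text
clock: 6.1
eef_pos: [607.4, -3.3, 298.5]
tool_rot: [3.139, -0.001, -1.442]
force: [-1.5, 0.0, -1.1]
width: 25.2
[607.35661633  -3.33876083 298.45146327] [ 3.13934856e+00 -6.60751188e-04 -1.44181991e+00]
wrist red_weight []
wrist picker_hook [([609.2, -3.5, 172.5], 0.84)]
wrist picker_grip [([606.9, -6.3, 312.1], 0.81)]
wrist well_block [([627.9, -30.5, -4.0], 0.77)]
scene red_weight []
scene picker_hook [([606.1, 1.4, 175.6], 0.7)]
scene picker_grip [([605.8, -3.8, 312.6], 0.87)]
scene well_block [([618.7, -33.5, 0.2], 0.85)]
top red_weight [([634.1, 1.3, 3.1], 0.68)]
top picker_hook [([607.2, -0.4, 177.2], 0.9), ([604.4, -0.4, 312.6], 0.46)]
top picker_grip [([606.1, -0.3, 311.9], 0.76)]
top well_block [([625.3, -32.3, 0.5], 0.75)]
```

View pics/w2.png

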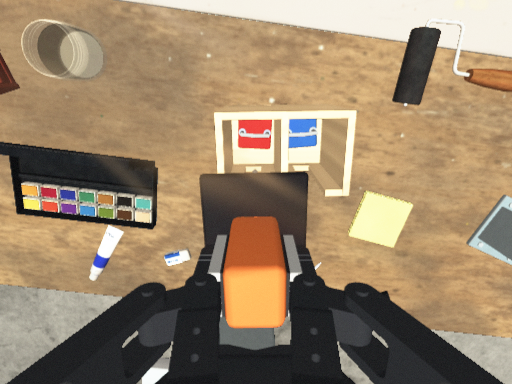

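The wrist view shows the red weight in the left well at columns 238–271, rows 120–148, fully visible with its bar. I fit it, along with the block's rim, in this image.

```bash
python3 - <<'E'
from h import *
import pickle
W=pickle.load(open('W.pkl','rb'));d=W['wrist']
def redmask(d,r0,r1,c0,c1):
    f=d['frame'].astype(int);m=((f[...,0]>110)&(f[...,0]>1.7*f[...,1])&(f[...,0]>1.7*f[...,2])).astype(np.uint8)
    k=np.zeros_like(m);k[r0:r1,c0:c1]=m[r0:r1,c0:c1];return cv2.morphologyEx(k,cv2.MORPH_CLOSE,np.ones((7,7),np.uint8))
m=redmask(d,100,165,225,282);ys,xs=np.where(m);print(m.sum(),xs.min(),xs.max(),ys.min(),ys.max())
q,e=fit([(d,m.astype(np.float32))],[box(46,46,6,24)],[630,1,.13]);print('weight',q[:2],np.degrees(q[2]),e)
A=np.radians(7.5)
for b in([625,-33],[627,-33]):
    print(b,np.round(project(d,place(box(92,144,0,130)[1::2],[*b,A])),1).tolist())
    print('weight rel block',R.from_euler('z',-A).apply([q[0]-b[0],q[1]-b[1],0]))
im=cv2.resize(d['frame'][95:205,195:375,::-1],None,fx=4,fy=4,interpolation=cv2.INTER_CUBIC)
def dr(P,col,cl=True):
    p=((project(d,P)+.5-[195,95])*4).astype(np.int32);cv2.polylines(im,[p],cl,col,1)
sq=lambda sx,sy,z:np.array([[sx/2,sy/2,z],[sx/2,-sy/2,z],[-sx/2,-sy/2,z],[-sx/2,sy/2,z]])
dr(place(sq(46,46,24),q),(0,255,0))
dr(place(np.array([[0,-17,24],[0,-17,48],[0,0,53.5],[0,17,48],[0,17,24]]),q),(255,255,0),False)
dr(place(sq(92,144,130),[626,-33,A]),(0,255,0))
h=[607.4,-3.3,174,]
cv2.imwrite('pics/w2c.png',im)
E
```

```text
915 238 271 120 148
weight [6.24621192e+02 2.17961052e-01] 3.286839493370784 0.21553802490234375
[625, -33] [[349.5, 196.5], [218.7, 196.7], [358.7, 110.3], [215.0, 110.5]]
weight rel block [ 3.96024682 32.98322114  0.        ]
[627, -33] [[349.9, 194.8], [218.8, 195.0], [359.1, 108.2], [215.2, 108.4]]
weight rel block [ 1.97735709 33.24427353  0.        ]
```

View pics/w2c.png

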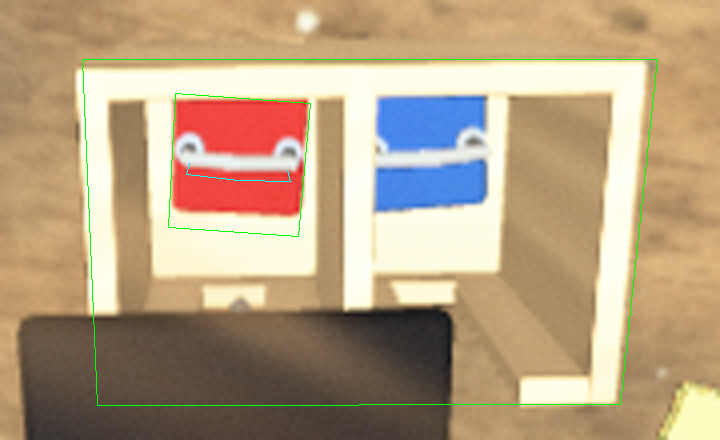

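The +x wall hides the base's far edge, so that silhouette fit is biased and the weight is about 6 mm further in +x. I refit with clear features only: the bar, the near base corners and the rim corners.

```bash
python3 - <<'E'
from h import *
import pickle
from scipy.optimize import least_squares
W=pickle.load(open('W.pkl','rb'));d=W['wrist']
px=lambda a:np.array(a)/4-.5+[195,95]
Pw=np.array([[0,0,53.5],[0,-17,48],[0,17,48],[-23,23,24],[-23,-23,24]]);uw=px([[238,163],[288,157],[189,155],[172,209],[298,214]])
Pb=np.array([[46,72,130],[46,-72,130],[-46,-72,130]]);ub=px([[78,70],[648,62],[617,404]])
for nm,P,u,q0 in(('w',Pw,uw,[630,0,.1]),('b',Pb,ub,[625,-33,.13])):
    r=least_squares(lambda q:(project(d,place(P,q))-u).ravel(),q0,x_scale=[1,1,.01]);print(nm,r.x[:2],np.degrees(r.x[2]),np.round(r.fun,1))
    if nm=='w':w=r.x
    else: print('rel',R.from_euler('z',-r.x[2]).apply([w[0]-r.x[0],w[1]-r.x[1],0]))
# hook tip check
s=[607.4,-3.3];a=-1.442+np.pi/2
print('tip pix crop',(project(d,place(np.array([[10.5,0,180.5],[8,0,180.5]]),[*s,a]))+.5-[195,95])*4, np.degrees(a))
# check in top view with same weight
print('bar in top',project(W['top'],place(Pw[:3],w)))
E
```

```text
w [631.49095929   1.21866596] 5.23680602859668 [ 0.  -0.9  0.6  0.4 -0.8 -0.1 -0.5  0.3  0.8  0.3]
b [624.40716987 -31.88692889] 8.252732210233512 [-0.7 -0.1  0.4 -0.2  0.3  0.5]
rel [11.76240448 31.74596547  0.        ]
tip pix crop [[243.7397237  306.06969518]
 [243.72023154 316.82775006]] 7.379485942135293
bar in top [[172.43681814 173.92913225]
 [180.22393042 173.66564925]
 [165.80579708 175.23321328]]
```

The weight is at about (630.5, 1) with yaw about 5.5°, and the tip shows where I predicted it. Now I descend on the −x side of the handle.

```bash
python3 - <<'E'
from h import *
shift([608,-1.2,163],-84.5)
E
python3 -m creep '[{"hand":0,"travel":[-0.2,0.1,1],"angular":[0,0,1.5]},{"hand":0,"travel":[-0.2,0.1,2],"angular":[0,0,2]},{"hand":0,"travel":[-0.2,0.1,4],"angular":[0,0,2]},{"hand":0,"travel":[-0.2,0.1,6],"angular":[0,0,2]},{"hand":0,"travel":[-0.2,0.1,8],"angular":[0,0,2]},{"hand":0,"travel":[-0.2,0.1,10],"angular":[0,0,2]},{"hand":0,"travel":[-0.2,0.1,11.2],"angular":[0,0,2]},{"hand":0,"travel":[-0.2,0.1,12.2],"angular":[0,0,2]},{"hand":0,"travel":[-0.2,0.1,13],"angular":[0,0,2]},{"hand":0,"travel":[-0.2,0.1,13.5],"angular":[0,0,2]},{"hand":0,"travel":[-0.2,0.1,13.5],"angular":[0,0,2]},{"hand":0,"travel":[-0.2,0.1,13.5],"angular":[0,0,2]}]'
python3 - <<'E'
from h import *
shift([630.5,1,163],-84.5)
E
```

```text
travel cm [-0.01, -0.02, 13.62] angular [0.03, 0.04, 2.0] clock 6.85
clock: 8.05
eef_pos: [607.0, 0.5, 164.7]
tool_rot: [-3.141, 0.001, -1.475]
force: [-0.6, 0.1, -1.7]
width: 25.5
travel cm [0.17, -2.34, 0.17] angular [-0.03, 0.03, -0.01] clock 8.05
```

```bash
python3 -m creep '[{"hand":0,"travel":[0.15,-0.4,0.15],"angular":[0,0,0]},{"hand":0,"travel":[0.15,-0.8,0.15],"angular":[0,0,0]},{"hand":0,"travel":[0.15,-1.2,0.15],"angular":[0,0,0]},{"hand":0,"travel":[0.15,-1.6,0.15],"angular":[0,0,0]},{"hand":0,"travel":[0.15,-2,0.15],"angular":[0,0,0]},{"hand":0,"travel":[0.15,-2.35,0.15],"angular":[0,0,0]},{"hand":0,"travel":[0.15,-2.35,0.15],"angular":[0,0,0]},{"hand":0,"travel":[0.15,-2.35,0.15],"angular":[0,0,0]},{"hand":0,"travel":[0.15,-2.35,0.15],"angular":[0,0,0]}]'
python3 -m creep '[{"hand":0,"travel":[0,0,-0.4],"angular":[0,0,0]},{"hand":0,"travel":[0,0,-0.8],"angular":[0,0,0]},{"hand":0,"travel":[0,0,-1.2],"angular":[0,0,0]},{"hand":0,"travel":[0,0,-1.6],"angular":[0,0,0]},{"hand":0,"travel":[0,0,-2],"angular":[0,0,0]},{"hand":0,"travel":[0,0,-2.5],"angular":[0,0,0]},{"hand":0,"travel":[0,0,-3],"angular":[0,0,0]},{"hand":0,"travel":[0,0,-3],"angular":[0,0,0]},{"hand":0,"travel":[0,0,-3],"angular":[0,0,0]},{"hand":0,"travel":[0,0,-3],"angular":[0,0,0]}]'
python3 - <<'E'
from h import *
from cell import ctrl
for i in range(4):
    ctrl.get_image('scene');print(np.round(ctrl.read_state()['force'],2))
d=ctrl.get_image('scene');cv2.imwrite('pics/s3.png',cv2.resize(d['frame'][90:310,110:300,::-1],None,fx=2.7,fy=2.7,interpolation=cv2.INTER_CUBIC))
E
```

```text
clock: 8.95
eef_pos: [630.3, 1.2, 163.1]
tool_rot: [-3.141, 0.001, -1.475]
force: [-0.2, -0.1, -2.5]
width: 25.5
clock: 9.95
eef_pos: [630.1, 1.2, 192.9]
tool_rot: [3.141, 0.001, -1.475]
force: [-0.5, 0.4, -3.5]
width: 25.6
[ 1.02 -0.14 -4.33]
[-0.01 -0.45 -3.75]
[-0.36  0.63 -3.87]
[ 0.17  0.28 -3.14]
```

The force rose from about −2 N to about −3.8 N, so the weight hangs on the hook. I lift it out, easing a little toward the middle of the well.

```bash
python3 -m creep '[{"hand":0,"travel":[0,0.1,-0.3],"angular":[0,0,0]},{"hand":0,"travel":[0,0.2,-0.8],"angular":[0,0,0]},{"hand":0,"travel":[0,0.3,-1.5],"angular":[0,0,0]},{"hand":0,"travel":[0,0.4,-2.4],"angular":[0,0,0]},{"hand":0,"travel":[0,0.5,-3.4],"angular":[0,0,0]},{"hand":0,"travel":[0,0.6,-4.4],"angular":[0,0,0]},{"hand":0,"travel":[0,0.6,-5.4],"angular":[0,0,0]},{"hand":0,"travel":[0,0.6,-6.4],"angular":[0,0,0]},{"hand":0,"travel":[0,0.6,-7.4],"angular":[0,0,0]},{"hand":0,"travel":[0,0.6,-8.4],"angular":[0,0,0]},{"hand":0,"travel":[0,0.6,-9.4],"angular":[0,0,0]},{"hand":0,"travel":[0,0.6,-10.4],"angular":[0,0,0]},{"hand":0,"travel":[0,0.6,-11.4],"angular":[0,0,0]},{"hand":0,"travel":[0,0.6,-12.4],"angular":[0,0,0]},{"hand":0,"travel":[0,0.6,-13.2],"angular":[0,0,0]},{"hand":0,"travel":[0,0.6,-13.7],"angular":[0,0,0]},{"hand":0,"travel":[0,0.6,-13.7],"angular":[0,0,0]},{"hand":0,"travel":[0,0.6,-13.7],"angular":[0,0,0]},{"hand":0,"travel":[0,0.6,-13.7],"angular":[0,0,0]}]'
python3 - <<'E'
from h import *
from cell import ctrl
for c in('scene','top'):
    d=ctrl.get_image(c)
    if c=='scene':cv2.imwrite('pics/s4.png',cv2.resize(d['frame'][60:310,110:310,::-1],None,fx=2.4,fy=2.4,interpolation=cv2.INTER_CUBIC))
    for t in('red_weight','picker_hook','note_pad'):print(c,t,[(np.round(r['at'],1).tolist(),round(r['confidence'],2)) for r in ctrl.spot_point(c,t)][:2])
shift([518,-214.5,330],-98)
E
```

```text
clock: 12.1
eef_pos: [623.9, 0.6, 329.4]
tool_rot: [3.14, 0.001, -1.475]
force: [0.0, -0.0, -4.7]
width: 25.4
scene red_weight [([622.3, 2.4, 157.3], 0.84)]
scene picker_hook [([618.3, 3.2, 209.4], 0.73), ([623.6, 3.6, 157.0], 0.64)]
scene note_pad [([519.6, -213.9, -1.1], 0.78)]
top red_weight [([623.7, 3.6, 156.1], 0.72)]
top picker_hook [([625.1, 1.1, 206.8], 0.62)]
top note_pad [([517.8, -208.6, -4.7], 0.73)]
travel cm [20.39, 12.64, -0.02] angular [0.02, 0.03, 13.49] clock 12.5
```

View pics/s4.png

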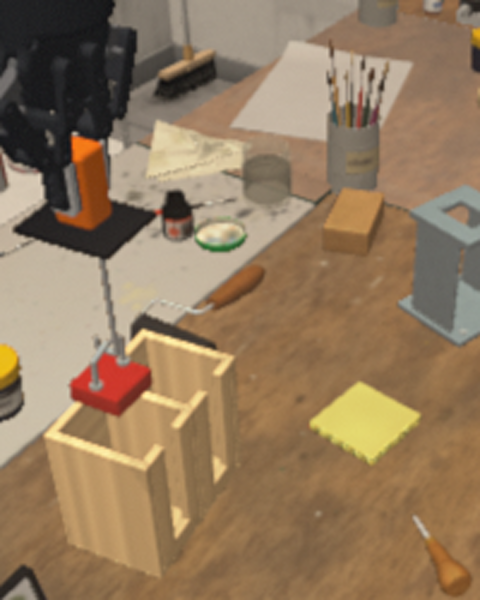

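The weight hangs freely above the rim, at crop (110,385), bottom about 157 mm high. I carry it gently to the pad.

```bash
python3 -m creep '[{"hand":0,"travel":[0.2,0.12,0],"angular":[0,0,0]},{"hand":0,"travel":[0.6,0.36,0],"angular":[0,0,0]},{"hand":0,"travel":[1.2,0.74,0],"angular":[0,0,0]},{"hand":0,"travel":[2,1.24,0],"angular":[0,0,0]},{"hand":0,"travel":[3,1.86,0],"angular":[0,0,0]},{"hand":0,"travel":[4.2,2.6,0],"angular":[0,0,0]},{"hand":0,"travel":[5.4,3.35,0],"angular":[0,0,0]},{"hand":0,"travel":[6.6,4.1,0],"angular":[0,0,0]},{"hand":0,"travel":[7.8,4.85,0],"angular":[0,0,0]},{"hand":0,"travel":[9,5.6,0],"angular":[0,0,0]},{"hand":0,"travel":[10.2,6.3,0],"angular":[0,0,0]},{"hand":0,"travel":[11.4,7.1,0],"angular":[0,0,0]},{"hand":0,"travel":[12.6,7.8,0],"angular":[0,0,0]},{"hand":0,"travel":[13.8,8.55,0],"angular":[0,0,0]},{"hand":0,"travel":[15,9.3,0],"angular":[0,0,0]},{"hand":0,"travel":[16.2,10,0],"angular":[0,0,0]},{"hand":0,"travel":[17.3,10.7,0],"angular":[0,0,0]},{"hand":0,"travel":[18.2,11.3,0],"angular":[0,0,0]},{"hand":0,"travel":[19,11.8,0],"angular":[0,0,0]},{"hand":0,"travel":[19.6,12.15,0],"angular":[0,0,0]}]'
python3 - <<'E'
from h import *
shift([518,-214.5,330],-84.5)
E
```

```text
clock: 14.5
eef_pos: [521.7, -207.0, 329.9]
tool_rot: [3.141, 0.0, -1.475]
force: [-0.4, 0.1, -3.9]
width: 25.4
travel cm [0.72, 0.44, -0.02] angular [0.02, 0.03, -0.03] clock 14.5
```

```bash
python3 -m creep '[{"hand":0,"travel":[0.4,0.25,0.1],"angular":[0,0,0]},{"hand":0,"travel":[0.6,0.4,0.4],"angular":[0,0,0]},{"hand":0,"travel":[0.7,0.44,1],"angular":[0,0,0]},{"hand":0,"travel":[0.7,0.44,2],"angular":[0,0,0]},{"hand":0,"travel":[0.7,0.44,3.2],"angular":[0,0,0]},{"hand":0,"travel":[0.7,0.44,4.4],"angular":[0,0,0]},{"hand":0,"travel":[0.7,0.44,5.6],"angular":[0,0,0]},{"hand":0,"travel":[0.7,0.44,6.8],"angular":[0,0,0]},{"hand":0,"travel":[0.7,0.44,8],"angular":[0,0,0]},{"hand":0,"travel":[0.7,0.44,9.2],"angular":[0,0,0]},{"hand":0,"travel":[0.7,0.44,10.4],"angular":[0,0,0]},{"hand":0,"travel":[0.7,0.44,11.4],"angular":[0,0,0]},{"hand":0,"travel":[0.7,0.44,12.1],"angular":[0,0,0]},{"hand":0,"travel":[0.7,0.44,12.5],"angular":[0,0,0]},{"hand":0,"travel":[0.7,0.44,12.5],"angular":[0,0,0]},{"hand":0,"travel":[0.7,0.44,12.5],"angular":[0,0,0]},{"hand":0,"travel":[0.7,0.44,12.5],"angular":[0,0,0]}]'
python3 - <<'E'
from h import *
from cell import ctrl
for c in('scene','top'):
    d=ctrl.get_image(c)
    if c=='scene':cv2.imwrite('pics/s5.png',cv2.resize(d['frame'][90:290,180:360,::-1],None,fx=3,fy=3,interpolation=cv2.INTER_CUBIC))
    for t in('red_weight','picker_hook','note_pad'):print(c,t,[(np.round(r['at'],1).tolist(),round(r['confidence'],2)) for r in ctrl.spot_point(c,t)][:2])
print(ctrl.read_state()['eef_pos'])
E
```

```text
clock: 16.2
eef_pos: [518.3, -214.5, 205.4]
tool_rot: [-3.141, 0.0, -1.475]
force: [0.5, -0.0, -3.6]
width: 25.4
scene red_weight [([514.8, -215.8, 32.7], 0.76)]
scene picker_hook [([516.9, -211.8, 84.0], 0.56)]
scene note_pad [([517.2, -215.3, 1.9], 0.86)]
top red_weight [([627.1, -33.2, -3.4], 0.4)]
top picker_hook []
top note_pad [([627.8, -30.1, -1.5], 0.74), ([516.8, -208.9, -5.3], 0.55)]
[ 517.92709398 -214.29325651  204.92314329]
```

View pics/s5.png

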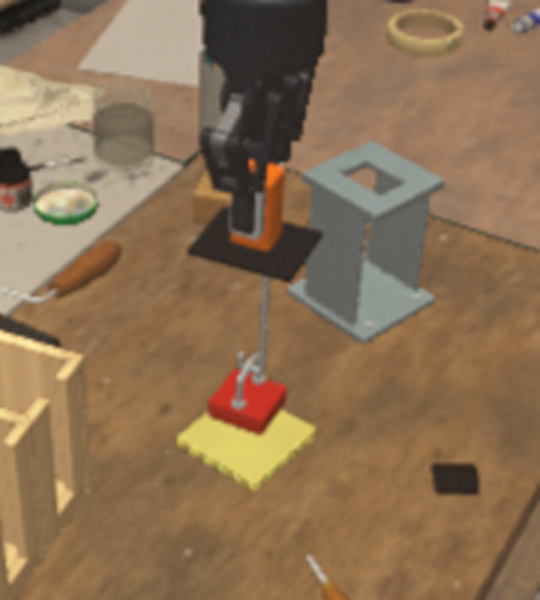

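The weight hangs over the middle of the pad, bottom about 33 mm high. I lower it until it stands and the hook has sunk to mid-gap (TCP z about 168.5).

```bash
python3 -m creep '[{"hand":0,"travel":[0,0,0.3],"angular":[0,0,0]},{"hand":0,"travel":[0,0,0.7],"angular":[0,0,0]},{"hand":0,"travel":[0,0,1.1],"angular":[0,0,0]},{"hand":0,"travel":[0,0,1.5],"angular":[0,0,0]},{"hand":0,"travel":[0,0,1.8],"angular":[0,0,0]},{"hand":0,"travel":[0,0,2.1],"angular":[0,0,0]},{"hand":0,"travel":[0,0,2.4],"angular":[0,0,0]},{"hand":0,"travel":[0,0,2.7],"angular":[0,0,0]},{"hand":0,"travel":[0,0,3],"angular":[0,0,0]},{"hand":0,"travel":[0,0,3.3],"angular":[0,0,0]},{"hand":0,"travel":[0,0,3.6],"angular":[0,0,0]},{"hand":0,"travel":[0,0,3.6],"angular":[0,0,0]},{"hand":0,"travel":[0,0,3.6],"angular":[0,0,0]},{"hand":0,"travel":[0,0,3.6],"angular":[0,0,0]}]'
python3 - <<'E'
from h import *
from cell import ctrl
print(ctrl.read_state()['force'])
for c in('scene','wrist'):
    d=ctrl.get_image(c)
    if c=='scene':cv2.imwrite('pics/s6.png',cv2.resize(d['frame'][160:270,220:310,::-1],None,fx=5,fy=5,interpolation=cv2.INTER_CUBIC))
    for t in('red_weight','picker_hook','note_pad'):print(c,t,[(np.round(r['at'],1).tolist(),round(r['confidence'],2)) for r in ctrl.spot_point(c,t)][:2])
print(ctrl.read_state()['force'])
E
```

```text
clock: 18.0
eef_pos: [518.0, -214.4, 169.0]
tool_rot: [-3.142, 0.0, -1.475]
force: [0.2, 0.5, -1.1]
width: 25.4
[ 0.21095944  0.50147176 -1.13222218]
scene red_weight [([517.5, -215.2, 11.0], 0.79)]
scene picker_hook [([514.3, -210.2, 44.9], 0.93), ([514.2, -213.6, 180.6], 0.69)]
scene note_pad [([516.2, -214.4, -0.6], 0.89)]
wrist red_weight [([518.5, -213.9, 11.1], 0.63)]
wrist picker_hook [([521.0, -211.9, 42.3], 0.75)]
wrist note_pad []
[-0.2126283  -0.43235076 -1.64241898]
```

View pics/s6.png

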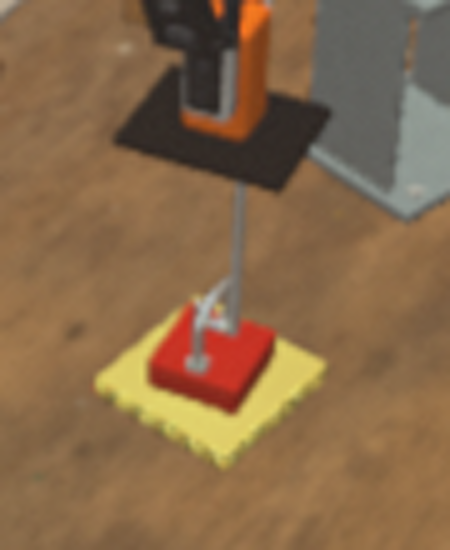

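The weight stands in the middle of the pad, at about (518,−214.5,11), and the load is off the hook. I withdraw along −x (tool +y) by 25 mm, then go up.

```bash
python3 -m creep '[{"hand":0,"travel":[0,0.3,0],"angular":[0,0,0]},{"hand":0,"travel":[0,0.6,0],"angular":[0,0,0]},{"hand":0,"travel":[0,0.9,0],"angular":[0,0,0]},{"hand":0,"travel":[0,1.2,0],"angular":[0,0,0]},{"hand":0,"travel":[0,1.5,0],"angular":[0,0,0]},{"hand":0,"travel":[0,1.8,0],"angular":[0,0,0]},{"hand":0,"travel":[0,2.1,0],"angular":[0,0,0]},{"hand":0,"travel":[0,2.5,0],"angular":[0,0,0]},{"hand":0,"travel":[0,2.5,0],"angular":[0,0,0]},{"hand":0,"travel":[0,2.5,0],"angular":[0,0,0]}]'
python3 - <<'E'
from h import *
from cell import ctrl
print(ctrl.read_state()['force'])
for c in('scene','wrist'):
    d=ctrl.get_image(c)
    for t in('red_weight','picker_hook'):print(c,t,[(np.round(r['at'],1).tolist(),round(r['confidence'],2)) for r in ctrl.spot_point(c,t)][:2])
E
python3 -m creep '[{"hand":0,"travel":[0,0,-0.5],"angular":[0,0,0]},{"hand":0,"travel":[0,0,-1],"angular":[0,0,0]},{"hand":0,"travel":[0,0,-1.6],"angular":[0,0,0]},{"hand":0,"travel":[0,0,-2.4],"angular":[0,0,0]},{"hand":0,"travel":[0,0,-4],"angular":[0,0,0]},{"hand":0,"travel":[0,0,-6],"angular":[0,0,0]},{"hand":0,"travel":[0,0,-8.5],"angular":[0,0,0]},{"hand":0,"travel":[0,0,-11],"angular":[0,0,0]},{"hand":0,"travel":[0,0,-13],"angular":[0,0,0]},{"hand":0,"travel":[0,0,-13],"angular":[0,0,0]},{"hand":0,"travel":[0,0,-13],"angular":[0,0,0]}]'
python3 - <<'E'
from h import *
from cell import ctrl
d=ctrl.get_image('scene')
print([(np.round(r['at'],1).tolist(),round(r['confidence'],2)) for r in ctrl.spot_point('scene','red_weight')])
shift([524.2,-426.5,299],-109.7)
E
```

```text
clock: 19.4
eef_pos: [493.0, -216.7, 169.0]
tool_rot: [-3.142, 0.0, -1.475]
force: [0.1, -0.0, -1.6]
width: 25.5
[ 0.08288055 -0.04241178 -1.6007224 ]
scene red_weight [([515.3, -210.2, 11.3], 0.65)]
scene picker_hook [([489.7, -214.1, 45.9], 0.58)]
wrist red_weight [([518.9, -208.1, 10.9], 0.69)]
wrist picker_hook [([496.4, -214.8, 46.2], 0.65)]
clock: 20.8
eef_pos: [493.0, -216.6, 299.1]
tool_rot: [-3.141, 0.0, -1.475]
force: [-0.9, -0.4, -1.6]
width: 25.3
[([514.1, -214.8, 10.9], 0.82)]
travel cm [21.23, -1.16, -0.14] angular [0.13, 0.06, 25.18] clock 20.9
```

```bash
python3 -m creep '[{"hand":0,"travel":[1.5,0,0],"angular":[0,0,2]},{"hand":0,"travel":[4,-0.2,0],"angular":[0,0,5]},{"hand":0,"travel":[7,-0.4,0],"angular":[0,0,9]},{"hand":0,"travel":[10,-0.6,0],"angular":[0,0,13]},{"hand":0,"travel":[13,-0.8,0],"angular":[0,0,17]},{"hand":0,"travel":[16,-0.9,0],"angular":[0,0,21]},{"hand":0,"travel":[18.5,-1,0],"angular":[0,0,25.2]},{"hand":0,"travel":[20.3,-1.1,0],"angular":[0,0,25.2]},{"hand":0,"travel":[21.2,-1.2,0],"angular":[0,0,25.2]},{"hand":0,"travel":[21.2,-1.2,0],"angular":[0,0,25.2]},{"hand":0,"travel":[21.2,-1.2,0],"angular":[0,0,25.2]},{"hand":0,"travel":[21.2,-1.2,0],"angular":[0,0,25.2]}]'
python3 - <<'E'
from h import *
from cell import ctrl
for c in('scene','top'):
    d=ctrl.get_image(c)
    print([(np.round(r['at'],1).tolist(),round(r['confidence'],2)) for t in('red_weight','picker_hook','picker_grip') for r in ctrl.spot_point(c,t)[:1]])
    if c=='scene':cv2.imwrite('pics/s7.png',cv2.resize(d['frame'][60:260,220:360,::-1],None,fx=3,fy=3,interpolation=cv2.INTER_CUBIC))
shift([524.2,-426.5,170],-109.7)
E
```

```text
clock: 22.1
eef_pos: [524.8, -424.9, 297.5]
tool_rot: [3.139, 0.002, -1.914]
force: [0.8, 0.1, -2.7]
width: 25.7
[([515.1, -213.4, 10.4], 0.87), ([522.7, -422.7, 173.2], 0.81), ([524.3, -421.9, 311.5], 0.87)]
[([517.2, -211.1, 13.0], 0.88), ([518.8, -207.8, -4.6], 0.65), ([524.2, -427.5, 312.5], 0.77)]
travel cm [0.07, -0.0, 12.77] angular [0.13, 0.03, -0.01] clock 22.5
```

View pics/s7.png

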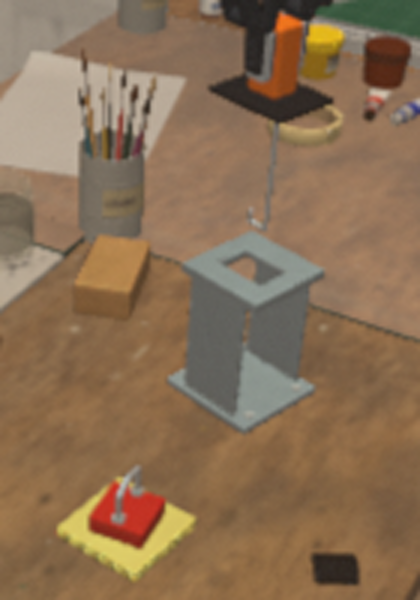

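The weight stands upright on the pad and the hook is above the stand's opening. I go down to the seat at TCP z about 148.

```bash
python3 -m creep '[{"hand":0,"travel":[0.07,0,0.5],"angular":[0,0,0]},{"hand":0,"travel":[0.07,0,1.5],"angular":[0,0,0]},{"hand":0,"travel":[0.07,0,3],"angular":[0,0,0]},{"hand":0,"travel":[0.07,0,4.5],"angular":[0,0,0]},{"hand":0,"travel":[0.07,0,6],"angular":[0,0,0]},{"hand":0,"travel":[0.07,0,7.5],"angular":[0,0,0]},{"hand":0,"travel":[0.07,0,9],"angular":[0,0,0]},{"hand":0,"travel":[0.07,0,10.5],"angular":[0,0,0]},{"hand":0,"travel":[0.07,0,11.8],"angular":[0,0,0]},{"hand":0,"travel":[0.07,0,12.8],"angular":[0,0,0]},{"hand":0,"travel":[0.07,0,13.6],"angular":[0,0,0]},{"hand":0,"travel":[0.07,0,14.2],"angular":[0,0,0]},{"hand":0,"travel":[0.07,0,14.4],"angular":[0,0,0]},{"hand":0,"travel":[0.07,0,14.4],"angular":[0,0,0]},{"hand":0,"travel":[0.07,0,14.4],"angular":[0,0,0]}]'
python3 - <<'E'
from h import *
shift([524.5,-426.7,148],-109.7)
E
```

```text
clock: 24.0
eef_pos: [524.4, -426.8, 154.3]
tool_rot: [3.14, 0.0, -1.915]
force: [-0.0, 0.3, -1.2]
width: 25.5
travel cm [-0.01, -0.01, 0.63] angular [0.07, 0.01, -0.01] clock 24.0
```

```bash
python3 -m creep '[{"hand":0,"travel":[0,0,0.2],"angular":[0,0,0]},{"hand":0,"travel":[0,0,0.4],"angular":[0,0,0]},{"hand":0,"travel":[0,0,0.55],"angular":[0,0,0]},{"hand":0,"travel":[0,0,0.6],"angular":[0,0,0]},{"hand":0,"travel":[0,0,0.6],"angular":[0,0,0]},{"hand":0,"travel":[0,0,0.6],"angular":[0,0,0]}]'
```

```text
clock: 24.6
eef_pos: [524.4, -426.8, 148.3]
tool_rot: [3.14, 0.0, -1.915]
force: [-0.3, -0.4, -1.5]
width: 25.4
```

```bash
python3 -m creep '[{"hand":0,"travel":[0,0,0.1],"angular":[0,0,0]},{"hand":0,"travel":[0,0,0.15],"angular":[0,0,0]},{"hand":0,"travel":[0,0,0.15],"angular":[0,0,0]},{"hand":0,"travel":[0,0,0.15],"angular":[0,0,0]}]'
```

```text
clock: 25.0
eef_pos: [524.4, -426.8, 148.1]
tool_rot: [3.141, 0.0, -1.915]
force: [-2.5, 2.6, 6.1]
width: 25.1
```

The upward force of 6 N shows the guard is seated. I release and retreat straight up.

```bash
python3 -m creep '[{"hand":0.5,"travel":[0,0,0],"angular":[0,0,0]},{"hand":0.8,"travel":[0,0,0],"angular":[0,0,0]},{"hand":1,"travel":[0,0,0],"angular":[0,0,0]},{"hand":1,"travel":[0,0,0],"angular":[0,0,0]},{"hand":1,"travel":[0,0,0],"angular":[0,0,0]},{"hand":1,"travel":[0,0,0],"angular":[0,0,0]},{"hand":1,"travel":[0,0,-1],"angular":[0,0,0]},{"hand":1,"travel":[0,0,-3],"angular":[0,0,0]},{"hand":1,"travel":[0,0,-6],"angular":[0,0,0]},{"hand":1,"travel":[0,0,-9],"angular":[0,0,0]},{"hand":1,"travel":[0,0,-12],"angular":[0,0,0]},{"hand":1,"travel":[0,0,-15],"angular":[0,0,0]},{"hand":1,"travel":[0,0,-15],"angular":[0,0,0]},{"hand":1,"travel":[0,0,-15],"angular":[0,0,0]}]'
python3 - <<'E'
from h import *
from cell import ctrl
import pickle
print(ctrl.read_state()['force'])
D0=pickle.load(open('D.pkl','rb'))['scene']['frame']
def oc(f):
    f=f.astype(int)[110:180,280:330];m=(f[...,0]>150)&(f[...,1]<120)&(f[...,2]<70);return np.argwhere(m).mean(0)[::-1],m.sum()
for c in('scene','wrist'):
    d=ctrl.get_image(c)
    if c=='scene':
        print('orange before/after',oc(D0),oc(d['frame']))
        cv2.imwrite('pics/s8.png',cv2.resize(d['frame'][60:260,210:360,::-1],None,fx=3,fy=3,interpolation=cv2.INTER_CUBIC))
    for t in('picker_grip','red_weight','note_pad'):print(c,t,[(np.round(r['at'],1).tolist(),round(r['confidence'],2)) for r in ctrl.spot_point(c,t)][:1])
E
```

```text
clock: 26.4
eef_pos: [524.7, -427.1, 299.5]
tool_rot: [-3.14, -0.0, -1.915]
force: [0.1, 0.3, -1.5]
width: 85.2
[ 0.13941722  0.2534981  -1.53368894]
orange before/after (array([24.06132075, 24.10849057]), np.int64(212)) (array([24.18721461, 24.05936073]), np.int64(219))
scene picker_grip [([523.0, -426.4, 161.7], 0.69)]
scene red_weight [([513.1, -211.8, 9.6], 0.77)]
scene note_pad [([514.0, -213.1, -0.9], 0.85)]
wrist picker_grip [([524.4, -427.7, 163.1], 0.87)]
wrist red_weight [([517.4, -209.3, 8.9], 0.78)]
wrist note_pad []
```

View pics/s8.png

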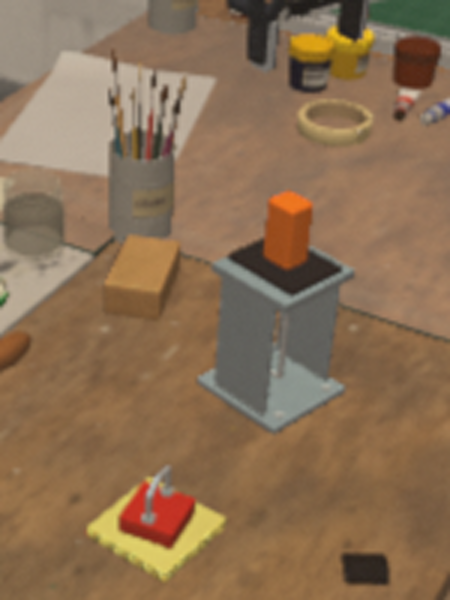

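The picker hangs upright in the stand as it was at the start. The weight stands upright and centred on the pad, and the gripper is clear of everything.

```bash
python3 -c "
from cell import ctrl
print(ctrl.finish_job())"
```

```text
the job is handed in; nothing more can be done
None
```

The red weight is out of its well and standing on the note pad, and the picker hangs in its stand again. I handed the job in at about 27 s of the 56 s allowed; no verdict was reported.

**Lift:** The weight hung with its underside at about 157 mm, above the 132 mm needed. The gripper only ever held the picker's handle, never the weight.

**Last checks:**
- **Weight:** It stands upright on the pad, found within about 4 mm of the pad's centre in the last scene picture (limit 22 mm).
- **Picker:** It hangs upright, with its orange handle within 0.2 pixel of where it was in the starting picture.
- **Gripper:** It is open and about 110 mm above the handle, touching nothing.

**What disagreed:**
- **Well fit:** The first outline fit of the weight in the well was about 6 mm off, because the block's wall hid part of its base. I corrected it using the handle bar and the base edges.
- **Detections:** The networks' reports scattered by a few mm. One, with low confidence, placed the weight at the block while it was hanging over the pad; I ignored it because the picture showed otherwise.
- **Force reading:** It still showed about −1.5 N with the gripper empty, and I took this as sensor drift.

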